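Hold a near-field probe in the guide of a probing fixture

TASK

Take the straight-rod field probe (the one with the long square handle) by its handle, lift it up and off its hook on the rack, and lower its rod from above through the round guide bore of the probing fixture until the black depth ring on the rod is level with the top of the bore. The rod must stay upright and centred and must never touch the bore walls, the fixture or the board below; finish while still holding the probe still there, without letting go. Leave the loop-ended probe with the short round handle on its hook and do not disturb the heat sink or the small bottle.

Things in the scene. Friction and masses are not known exactly. Their poses are not given: they have to be found in the camera images.
- rod_probe: loose straight-ended probe, about 60 g, 147 mm long; origin at the tip (lowest point), z up the rod. Heights from the tip: steel rod 8 mm dia (0-85), black depth ring 11 mm dia (61-63), white flange 28 mm dia (85-90), square white handle 18 x 18 mm, faces square to x and y (90-138), brass stub (138-147). Hangs upright by its flange in one of the rack's hooks, tip 45 mm above the bench
- probe_ring (a point): on the rod probe's axis at the middle of the black depth ring, 62 mm above the tip
- probe_grip (a point): on the rod probe's axis at the middle of the handle, 114 mm above the tip; axes as the probe's
- loop_probe: the other probe: same flange, but a short round white handle 24 mm dia and 28 mm high (its stub ends 127 mm above the origin), and its rod ends in a steel wire loop 26 mm wide; origin at the lowest point of the loop, z up. It hangs in the other hook and stays there. Which hook holds which probe varies
- rack: fixed rack; origin under its 80 x 150 x 10 mm base, x to its back. Two-pronged hooks at y = +50 and -50 mm point to its -x side: 14 mm gap between prongs, upper face at z = 130 mm, tips (x = -25 mm) turned up to 138 mm. Probe axes hang near x = -5, y = +-50 mm, flanges resting loose on the prongs: raise 12 mm or more to clear the tips. Nothing on the rack is above 138 mm
- fixture: fixed fixture; origin under its base, z up. Base 100 x 90 x 8 mm carrying a circuit board (surface at 11 mm, pin header on its +x side to 22 mm), four pillars, guide plate 100 x 90 mm from 70 to 78 mm, and in its middle a brass bush 38 mm dia, from 65 to 86 mm, with a straight 20 mm bore, vertical through the origin
- guide_mouth (a point): centre of the bore at its upper end, the top face of the brass bush, 86 mm above the bench; the 20 mm bore runs 21 mm straight down from here
- heat_sink: loose finned heat sink 40 x 40 x 20 mm, a bystander; origin under its centre
- flux_bottle: loose small brown bottle with black cap, 30 mm diameter, 73 mm high, a bystander; origin under its centre
Things that resemble listed ones, but are neither listed nor needed, are in the scene too. Leave any blue look-alike of the rod_probe alone.

How it is judged:
On the way, in this order (a step that is already met when the one before it is completed fails the run):
1. the rod probe is lifted off its hook by the gripper, at least 20 mm up and clear of the rack (height (world z) of rod_probe above 0.065 m and contact force between the fingers and rod_probe above 0.5 N and contact force between rod_probe and rack below 0.1 N), for 0.2 s.
2. the tip of the gripped rod has entered the guide bore from above (z of rod_probe in the frame of guide_mouth below -0.004 m and horizontal distance between rod_probe and guide_mouth below 0.0065 m and contact force between the fingers and rod_probe above 0.5 N), for 0.2 s.
At the end, for the whole second after the job is handed in: Fingers alone hold the rod probe still and upright (0.08 rad) in the bore: depth ring within 5 mm of the bush top's height, rod axis within 3.5 mm of the bore axis at the ring and 5.5 mm at the tip, touching neither fixture nor rack; loop probe still hanging, moved under 15 mm (z of probe_ring in the frame of guide_mouth between -0.005 and 0.005 m and horizontal distance between probe_ring and guide_mouth below 0.0035 m and horizontal distance between rod_probe and guide_mouth below 0.0055 m and angle between rod_probe's own z axis and vertical below 0.08 rad and contact force between the fingers and rod_probe above 0.5 N and contact force between rod_probe and fixture below 0.1 N and contact force between rod_probe and rack below 0.1 N and linear speed of rod_probe below 0.01 m/s and distance of loop_probe from where it was at the start of the episode below 0.015 m); the arm keeps its last pose, push and grip.
It fails at once if the rod probe touches the bore, the fixture or the board (contact force between rod_probe and fixture above 0.3 N).
It fails at once if the loop probe is displaced by more than 15 mm (distance of loop_probe from where it was at the start of the episode above 0.015 m).
It fails at once if the heat sink is moved by more than 15 mm (distance of heat_sink from where it was at the start of the episode above 0.015 m).
It fails at once if the small bottle is moved by more than 15 mm (distance of flux_bottle from where it was at the start of the episode above 0.015 m).
It also fails if it takes over 58 s, if anything falls off the work surface, if the arm or the gripper's body presses on something with over 40 N, if the wrist force passes 120 N, or if a joint passes its speed limit or range.

ROBOT

A 7-joint arm with a two-finger parallel gripper is mounted at the origin on a cart in front of the work surface, level with it; the furniture and walls round the work are solid. World frame = base frame: x ahead of the robot, y to its left, z up, the work surface at z = 0. Lengths are in m, angles in rad, forces in N, time in s.
With the tool pointing down it reaches from about 0.4 to 0.925 m from the base axis. Payload 4.1 kg.
Tool frame: the origin (TCP) lies between the finger pads; the fingertips stand ahead of it and the grasp point (between the pads) lies 6 mm ahead of it (ctrl.tip_reach is the z of the fingertips in the tool frame, in m); z points along the fingers, y is the line along which they close (so a half turn about z gives the same grasp; the last joint's range is limited). The gripper opens to 85 mm and grips with 20 to 120 N. Pads are 22 mm wide; open, the fingers measure 114 mm over their backs; the gripper's body (76 mm by 85 mm) begins 54 mm behind the grasp point. The pads swing forward as they close: fully open they stand 13 mm farther back than shut.
Start: joints at [-1.352, 0.398, 0.045, 1.537, -0.019, 1.207, -0.051], TCP at [0.203, 0.617, 0.256] pointing down, gripper open.
Joint ranges: [-2.82, 2.82], [-0.49, 2.23], [-1.37, 1.46], [0, 2.46], [-1.36, 4.5], [0.23, 2], [-2.94, 2.94]. Speed limits (rad/s): [2.57, 2.57, 3.14, 3.14, 3.14, 3.14, 3.14].

INTERFACE

Orientations are given as a unit quaternion [w, x, y, z].
In Python, from workcell import ctrl gives the robot as it stands. The module is installed in compiled form; this text tells all that it offers.
- The arm moves only by the shell command python3 -m creep 'ROWS' [OPENING]. ROWS is JSON, a list of rows, each an object with "dp": the shift along the tool's x, y, z in cm, a list of three; "twist": the turn, a rotation vector about the tool's x, y, z in degrees, a list of three. In form: [{"dp": [dx, dy, dz], "twist": [rx, ry, rz]}, ...]. A call has 1 to 10 rows; each row is the pose to reach, as a shift and turn from the pose commanded when the call began, along the tool's axes at that moment; what a row does not reach only later rows make up. A row lasts 1/12 s, in which the tool goes at most 41.7 mm and 7.16 degrees, less where a joint would pass 70% of its speed; a pose out of reach is approached as far as the arm can. A call with a gripper value outside its range is refused whole. OPENING is the opening in per cent of the stroke, from 0 (shut) to 100 (fully open), set as the call begins (- or left out, the last holds). The fingers move at their own pace and stop on an object; the grip force is fixed at half the most. Time passes only in rows, so rows that repeat a pose let the fingers close. It gives the time, the measured TCP pose, the force, the opening and the grip force at its end, in the units of the state.
- ctrl.state(): the state, without advancing time (a new reading comes with each control period).
- ctrl.grab_frame(name): name is "scene" or "top" or "wrist"; returns a dict with "color" (480x640x3 uint8, red, green, blue), "vfov" (degrees; the focal length in pixels is half the picture's height over the tangent of half this angle, whatever the lens; pixels are square), "cx", "cy" (the principal point, pixels), "k1" (the pictures are not rectified: a ray, as slopes to the right and down, at radius r is drawn at 1 + k1 r^2 times it, then the intrinsics apply), "extrinsics" (4x4, takes a point from camera to world coordinates); the wrist camera has in their place "mount" (4x4, takes a point from camera to tool coordinates, whose origin is the TCP and whose axes are the flange's). Camera axes: x right, y up, looking along -z (the intrinsics and any distortion apply to the point x, -y, -z); pixel columns grow to the right and rows downward; lengths in m; the calibration is good to about 2 mm. A picture is of the moment at which its call begins: read the wrist's pose just before it. There is no depth.
- ctrl.finish_job(): hands the job in; it is judged then, once.
Trained networks look in a picture, given as the dict that the camera call returned (one of the last four; its "shot" number tells which), for a name from the list of things; names that differ only in an ending like _2 or _b are one class to them, and where a whole thing is asked for, a point or a joint stands for the part that bears it (a point fixed in the world has none). Each returns a list of dicts, best first, with "score" (0 to 1); they miss things now and then, are a little off and sometimes report something else, mostly with a low value. They report only what shows in the picture. A call takes as long as a camera call. They do not tell look-alikes from the thing itself.
- ctrl.cut_out(picture, query): "region" (480x640 bool, what is visible of it).
- ctrl.mark_of(picture, query): "position" ([x, y, z] in m, in world coordinates, good to about 4 mm: a listed point, or the origin of a listed thing).
The state is a dict: "time": time; "qpos": joint angles; "dq": joint speeds; "joint_torque": joint torques, N m; "eef_pos": TCP position; "ee_rot": TCP orientation; "ft_force": force on the tool from outside, world axes, zero at the start; "wrist_torque": the same for the moment, N m; "gripper_width": opening from 0.0 (shut) to 1.0 (fully open); "finger_force": force on a finger pad.
Only numpy, scipy, OpenCV 4.12 (cv2) and the standard library are available. Lean on these libraries where they do the work, as an engineer would, in place of code of your own. Each camera call takes 0.05 s, during which the arm holds its last target. There are 200 camera calls.

## Working session

There is one attempt and no reset: what is moved stays moved. The work goes in short steps, Python scripts to look and compute and a shell command to move; the robot and the scene stay as the last step left them, time stands still between calls to the robot, and variables do not carry over. Pictures are saved under pics/ and viewed, at most 10 in all, crops included, and the job is handed in when it is done.

```bash
mkdir -p pics
cat > h.py <<'E'
import numpy as np, cv2
from workcell import ctrl
from scipy.spatial.transform import Rotation as R
def shot(n,save=None):
    f=ctrl.grab_frame(n)
    if save: cv2.imwrite('pics/'+save,f['color'][:,:,::-1])
    return f
def tool(): 
    s=ctrl.state(); q=np.array(s['ee_rot']); T=np.eye(4)
    T[:3,:3]=R.from_quat(q[[1,2,3,0]]).as_matrix(); T[:3,3]=s['eef_pos']; return T
def ext(f,T=None): return np.array(f['extrinsics']) if 'extrinsics' in f else T@np.array(f['mount'])
def K(f):
    fo=240/np.tan(np.radians(f['vfov'])/2); return np.array([[fo,0,f['cx']],[0,fo,f['cy']],[0,0,1.]]),np.array([f['k1'],0,0,0,0.])
def ray(f,uv,T=None):
    k,d=K(f); E=ext(f,T); p=cv2.undistortPoints(np.array(uv,float).reshape(-1,1,2),k,d)[:,0]
    r=np.c_[p[:,0],-p[:,1],-np.ones(len(p))]@E[:3,:3].T
    return E[:3,3],r
def atz(f,uv,z,T=None):
    o,r=ray(f,uv,T); return o+r*((z-o[2])/r[:,2])[:,None]
def proj(f,P,T=None):
    k,d=K(f); E=ext(f,T); c=(np.array(P,float).reshape(-1,3)-E[:3,3])@E[:3,:3]
    return cv2.projectPoints(c*[1,-1,-1],np.zeros(3),np.zeros(3),k,d)[0][:,0]
E
python3 - <<'E'
from h import *
print(ctrl.state()); print(ctrl.tip_reach)
for n in ['scene','top']:
    f=shot(n,n+'.png')
    print(n,f['vfov'],np.round(ext(f),3).tolist())
    for q in ['rod_probe','probe_grip','loop_probe','rack','fixture','guide_mouth','heat_sink','flux_bottle']:
        print(q,[(np.round(m['position'],3).tolist(),round(m['score'],2)) for m in ctrl.mark_of(f,q)][:3])
E
```

```text
{'time': 0.0, 'qpos': array([-1.35201658,  0.3991797 ,  0.04500282,  1.53788434, -0.01869235,
        1.20689683, -0.05071121]), 'dq': array([-1.85037910e-04,  1.09085813e-03,  8.05647819e-04, -9.52968470e-05,
        1.85972093e-03,  6.60733044e-04, -2.92457914e-03]), 'joint_torque': array([ 4.44814259e-04, -4.75116777e+01,  1.36498723e+00, -2.54225099e+01,
        1.16612844e-02,  9.44617786e-03,  4.23588034e-06]), 'eef_pos': array([0.20287523, 0.6169101 , 0.25526881]), 'ee_rot': array([-8.97710809e-05,  1.58156849e-01,  9.87413522e-01, -9.69479550e-04]), 'ft_force': array([ 1.1102382 , -0.07596684,  1.65062265]), 'wrist_torque': array([-0.04300134, -0.01690366, -0.02226334]), 'finger_force': 0.0, 'gripper_width': 1.0036056679412326}
0.025
scene 54.890716428271446 [[-0.771, 0.367, -0.52, 0.007], [-0.637, -0.441, 0.632, 0.47], [0.003, 0.819, 0.574, 0.677], [0.0, 0.0, 0.0, 1.0]]
rod_probe [([0.608, -0.032, 0.045], 0.84)]
probe_grip [([0.519, 0.03, 0.114], 0.93), ([0.612, -0.032, 0.164], 0.8), ([0.587, 0.143, 0.116], 0.67)]
loop_probe []
rack [([0.622, 0.016, -0.001], 0.56)]
fixture [
[... 155 characters left out ...]
_bottle [([0.436, -0.447, -0.001], 0.73)]
top 54.74860685664398 [[-0.02, 0.985, -0.17, 0.321], [-1.0, -0.023, -0.019, -0.132], [-0.023, 0.169, 0.985, 1.137], [0.0, 0.0, 0.0, 1.0]]
rod_probe [([0.586, 0.145, -0.001], 0.64), ([0.524, 0.033, 0.004], 0.62), ([0.609, -0.036, 0.048], 0.6)]
probe_grip [([0.603, -0.14, 0.112], 0.73), ([0.52, 0.033, 0.114], 0.72), ([0.588, 0.146, 0.116], 0.71)]
loop_probe [([0.623, 0.064, 0.045], 0.63)]
rack [([0.62, 0.01, 0.002], 0.58)]
fixture [([0.629, 0.061, 0.043], 0.71), ([0.414, -0.32, 0.001], 0.63)]
guide_mouth [([0.411, -0.325, 0.084], 0.59)]
heat_sink [([0.579, -0.205, -0.0], 0.83)]
flux_bottle [([0.437, -0.444, 0.0], 0.44), ([0.412, -0.324, -0.002], 0.43)]
```

View pics/scene.png

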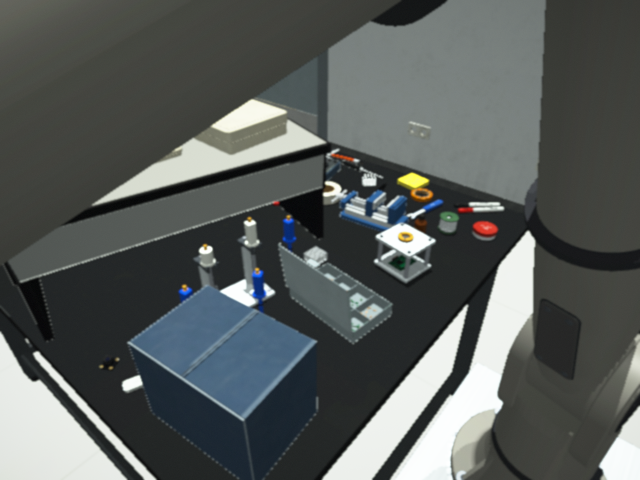

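View pics/top.png

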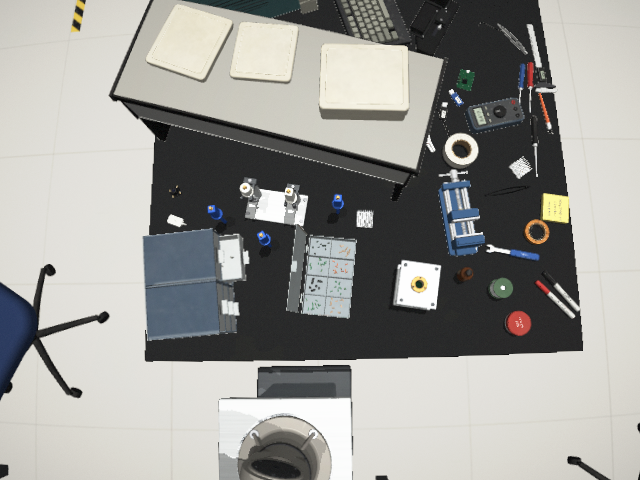

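The scene view shows the white rod probe near (250,232) and the loop probe near (206,255). Blue look-alikes stand around them, the fixture is at (405,240), and a shelf runs behind. The top view shows the probes at (290,192) and (247,188), the fixture bush at (419,284) and the shelf's front-right corner at about (415,172). Next I'll measure the obstacle heights.

Run:
```python
from h import *
s=shot('scene');t=shot('top')
def tri(a,b):
    o1,r1=ray(s,[a]);o2,r2=ray(t,[b]);A=np.c_[r1[0],-r2[0]];k=np.linalg.lstsq(A,o2-o1,rcond=None)[0]
    p,q=o1+k[0]*r1[0],o2+k[1]*r2[0];return np.round((p+q)/2,3),round(np.linalg.norm(p-q),3)
print('shelf corner',tri((325,150),(416,171)))
print('box far corner',tri((316,344),(214,231)), 'lid',tri((282,247),(303,229)))
print('shelf left', tri((18,279),(112,95)))
T=tool();print(np.round(T[:3,:3],3)); print('goal shift',T[:3,:3].T@(np.array([.53,-.035,.40])-T[:3,3])*100)
for n,f in(('s',s),('t',t)):
  for q in ['rod_probe','loop_probe']:
    for m in ctrl.cut_out(f,q)[:4]:
        v,u=np.nonzero(m['region']);print(n,q,round(m['score'],2),u.min(),u.max(),v.min(),v.max())
```

```text
shelf corner (array([ 0.629, -0.298,  0.239]), np.float64(0.005))
box far corner (array([0.443, 0.099, 0.121]), np.float64(0.199)) lid (array([ 0.538, -0.059,  0.139]), np.float64(0.012))
shelf left (array([0.828, 0.349, 0.18 ]), np.float64(0.069))
[[-0.95   0.312  0.   ]
 [ 0.312  0.95   0.   ]
 [-0.     0.    -1.   ]]
goal shift [-51.43862687 -51.76758204 -14.36865127]
s rod_probe 0.87 284 295 216 250
s rod_probe 0.68 253 266 269 312
s rod_probe 0.6 245 258 218 270
s rod_probe 0.47 179 192 285 301
s loop_probe 0.58 200 215 246 287
s loop_probe 0.22 245 258 218 270
t rod_probe 0.67 285 296 188 203
t rod_probe 0.64 332 343 194 212
t rod_probe 0.52 208 225 205 222
t rod_probe 0.46 257 271 232 247
t loop_probe 0.71 239 257 183 201
```

```bash
python3 -m creep '[{"dp":[0,0,-4],"twist":[0,0,0]},{"dp":[-2,-2,-8],"twist":[0,0,0]},{"dp":[-5,-5,-12],"twist":[0,0,-2]},{"dp":[-7.8,-7.8,-14],"twist":[0,0,-4]},{"dp":[-10.6,-10.6,-14],"twist":[0,0,-6]},{"dp":[-13.4,-13.4,-14],"twist":[0,0,-8]},{"dp":[-16.2,-16.2,-14],"twist":[0,0,-10]},{"dp":[-19,-19,-14],"twist":[0,0,-10]},{"dp":[-21.8,-21.8,-14],"twist":[0,0,-10]},{"dp":[-24.6,-24.6,-14],"twist":[0,0,-10]}]'
python3 - <<'E'
from h import *
T=tool();print(np.round(T,3),ctrl.state()['qpos']);f=shot('wrist');print(np.round(f['mount'],3));print(T[:3,:3].T@(np.array([.53,-.035,.40])-T[:3,3])*100)
E
```

```text
time: 2.03
eef_pos: [0.3558, 0.3141, 0.3967]
ee_rot: [0.0, 0.072, 0.997, 0.001]
ft_force: [0.5, 0.2, 0.4]
gripper_width: 0.997
finger_force: 0.0
[[-0.99   0.143  0.001  0.356]
 [ 0.143  0.99   0.001  0.314]
 [-0.     0.001 -1.     0.397]
 [ 0.     0.     0.     1.   ]] [-1.03418259e+00 -4.15434727e-03  2.20724617e-01  1.72165780e+00
  5.70269369e-04  1.42283686e+00  6.14067588e-01]
[[ 0.     0.955  0.298  0.076]
 [ 1.    -0.    -0.001 -0.   ]
 [-0.     0.298 -0.955 -0.117]
 [ 0.     0.     0.     1.   ]]
[-22.22110929 -32.07025632  -0.36058435]
```

```bash
python3 -m creep '[{"dp":[-2.3,-3.4,0],"twist":[0,0,0]},{"dp":[-4.6,-6.8,0],"twist":[0,0,0]},{"dp":[-6.9,-10.2,0],"twist":[0,0,0]},{"dp":[-9.2,-13.6,0],"twist":[0,0,0]},{"dp":[-11.5,-17,0],"twist":[0,0,0]},{"dp":[-13.8,-20.4,0],"twist":[0,0,0]},{"dp":[-16.1,-23.8,0],"twist":[0,0,0]},{"dp":[-18.4,-27.2,0],"twist":[0,0,0]},{"dp":[-20.7,-30.6,0],"twist":[0,0,0]},{"dp":[-22.2,-32,0],"twist":[0,0,0]}]'; python3 -m creep '[{"dp":[0,0,0],"twist":[0,0,0]},{"dp":[0,0,0],"twist":[0,0,0]},{"dp":[0,0,0],"twist":[0,0,0]}]' 60
python3 - <<'E'
from h import *
T=tool();f=shot('wrist','w1.png');print(np.round(T,3).tolist())
for q in ['rod_probe','probe_grip','loop_probe','rack']:
    print(q,[(np.round(m['position'],3).tolist(),round(m['score'],2)) for m in ctrl.mark_of(f,q)][:4])
print(proj(f,[.609,-.034,.183],T))
np.savez('w1.npz',T=T,**{k:v for k,v in f.items()})
E
```

```text
time: 2.92
eef_pos: [0.5298, -0.0384, 0.397]
ee_rot: [0.001, 0.075, 0.997, -0.001]
ft_force: [-0.4, -0.4, 0.8]
gripper_width: 1.0
finger_force: 0.0
time: 3.17
eef_pos: [0.5291, -0.0308, 0.3961]
ee_rot: [-0.0, 0.071, 0.997, 0.0]
ft_force: [-0.2, 0.5, -0.0]
gripper_width: 0.612
finger_force: 0.0
[[-0.99, 0.141, -0.001, 0.529], [0.141, 0.99, 0.001, -0.031], [0.001, 0.001, -1.0, 0.396], [0.0, 0.0, 0.0, 1.0]]
rod_probe [([0.527, 0.064, 0.02], 0.91), ([0.606, -0.033, 0.045], 0.78), ([0.606, 0.203, 0.016], 0.7), ([0.606, -0.159, 0.023], 0.62)]
probe_grip [([0.61, -0.034, 0.158], 0.87), ([0.68, 0.12, 0.01], 0.68), ([0.676, -0.248, 0.009], 0.67), ([0.452, -0.022, 0.011], 0.65)]
loop_probe [([0.623, 0.067, 0.045], 0.74)]
rack [([0.624, 0.015, -0.003], 0.94)]
[[328.59297639 299.33170879]]
```

View pics/w1.png

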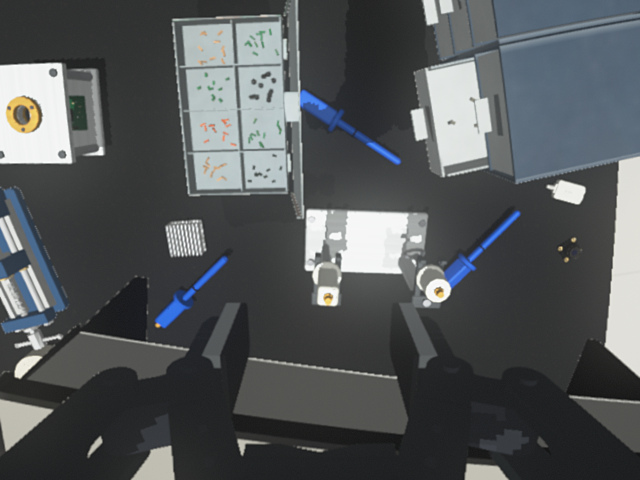

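The wrist view shows the rod probe's handle and stub at about (328,297) and the loop probe at (438,290). The rack base edge runs (307,209)-(428,212), and the blue look-alikes are lying flat. I'll zoom in on the handle.

Run:
```python
from h import *
z=np.load('w1.npz');f={k:z[k] for k in ['vfov','cx','cy','k1','mount']};T=z['T']
im=cv2.imread('pics/w1.png');cv2.imwrite('pics/w1c.png',cv2.resize(im[240:320,295:375],None,fx=7,fy=7,interpolation=cv2.INTER_CUBIC))
for uv,h in [((328,297),.192),((327,298),.183),((438,291),.172)]: print(np.round(atz(f,[uv],h,T),4))
a=atz(f,[(307,209),(428,212.5)],.01,T);d=a[1]-a[0];print(a,np.degrees(np.arctan2(-d[0],d[1])))
```

```text
[[ 0.6026 -0.0338  0.192 ]]
[[ 0.6076 -0.0352  0.183 ]]
[[0.6202 0.0619 0.172 ]]
[[ 0.56786954 -0.05094674  0.01      ]
 [ 0.59280652  0.094657    0.01      ]] -9.718534515823002
```

View pics/w1c.png

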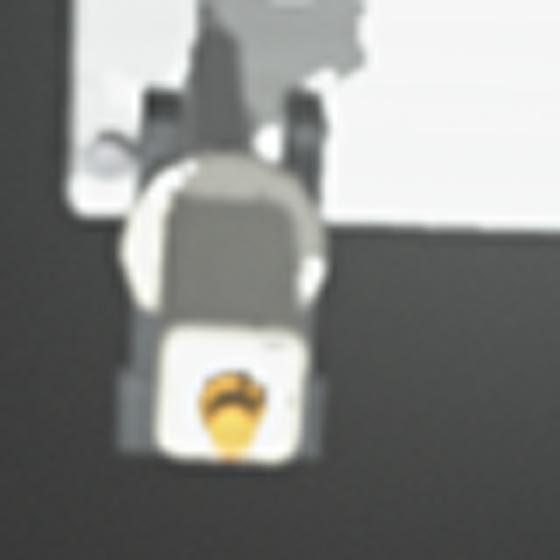

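The crop shows the handle's top face centred at crop (232,393), which is pixel (327.7,295.7). It is turned about 2° relative to the tool, and the hook tips point away from the robot.

Run:
```python
from h import *
z=np.load('w1.npz');f={k:z[k] for k in ['vfov','cx','cy','k1','mount']};T=z['T']
for uv,h in [((327.7,295.7),.183),((327.5,302.3),.192)]: print(np.round(atz(f,[uv],h,T),4))
T=tool();p=np.array([.607,-.0345,.25]);print(T[:3,:3].T@(p-T[:3,3])*100)
```

```text
[[ 0.6055 -0.0343  0.183 ]]
[[ 0.6073 -0.0349  0.192 ]]
[-7.76645746  0.73029098 14.63986556]
```

```bash
python3 -m creep '[{"dp":[-2,0.2,3],"twist":[0,0,0.5]},{"dp":[-4,0.4,6],"twist":[0,0,1]},{"dp":[-6,0.5,9],"twist":[0,0,1.6]},{"dp":[-7.8,0.7,11.5],"twist":[0,0,1.6]},{"dp":[-7.8,0.7,13.6],"twist":[0,0,1.6]},{"dp":[-7.8,0.7,14.6],"twist":[0,0,1.6]},{"dp":[-7.8,0.7,14.6],"twist":[0,0,1.6]},{"dp":[-7.8,0.7,14.6],"twist":[0,0,1.6]},{"dp":[-7.8,0.7,14.6],"twist":[0,0,1.6]}]'
python3 - <<'E'
from h import *
T=tool();f=shot('wrist','w2.png');print(np.round(T,3).tolist())
print([(np.round(m['position'],4).tolist(),round(m['score'],2)) for m in ctrl.mark_of(f,'probe_grip')][:2])
print(proj(f,[[.607,-.0345,.183]],T)); np.savez('w2.npz',T=T,**f)
p=np.array([.607,-.0345,.167]);print(T[:3,:3].T@(p-T[:3,3])*100)
E
```

```text
time: 4.17
eef_pos: [0.6081, -0.0364, 0.2522]
ee_rot: [0.001, 0.085, 0.996, 0.0]
ft_force: [-0.6, -0.4, 0.8]
gripper_width: 0.597
finger_force: 0.0
[[-0.985, 0.17, 0.003, 0.608], [0.17, 0.985, 0.001, -0.036], [-0.003, 0.001, -1.0, 0.252], [0.0, 0.0, 0.0, 1.0]]
[([0.6091, -0.0314, 0.1588], 0.94), ([0.4503, -0.023, 0.0097], 0.94)]
[[322.83899836 273.38892809]]
[0.16479186 0.15554947 8.52134361]
```

View pics/w2.png

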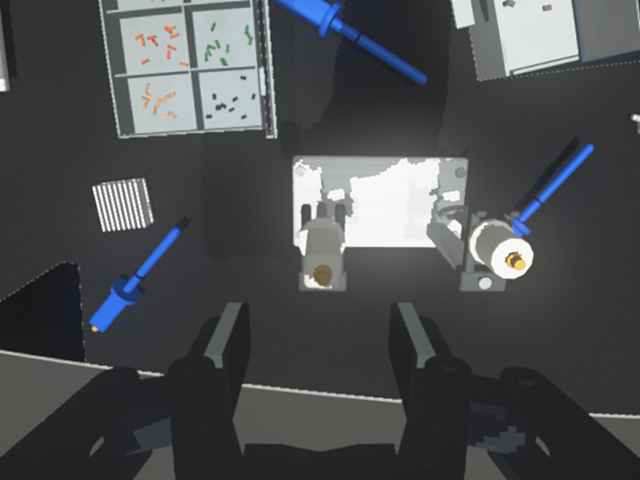

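The handle shows at about (322,273), matching the prediction, and it sits between the fingers. I'll descend and grip.

```bash
python3 -m creep '[{"dp":[0.1,0.1,2],"twist":[0,0,0]},{"dp":[0.1,0.1,4],"twist":[0,0,0]},{"dp":[0.1,0.1,6],"twist":[0,0,0]},{"dp":[0.1,0.1,7.5],"twist":[0,0,0]},{"dp":[0.1,0.1,8.5],"twist":[0,0,0]},{"dp":[0.1,0.1,8.5],"twist":[0,0,0]},{"dp":[0.1,0.1,8.5],"twist":[0,0,0]},{"dp":[0.1,0.1,8.5],"twist":[0,0,0]}]' && python3 -m creep '[{"dp":[0,0,0],"twist":[0,0,0]},{"dp":[0,0,0],"twist":[0,0,0]},{"dp":[0,0,0],"twist":[0,0,0]},{"dp":[0,0,0],"twist":[0,0,0]},{"dp":[0,0,0],"twist":[0,0,0]},{"dp":[0,0,0],"twist":[0,0,0]}]' 0
python3 - <<'E'
from h import *
print(np.round(tool(),3).tolist())
E
```

```text
time: 4.93
eef_pos: [0.6076, -0.0354, 0.1668]
ee_rot: [0.001, 0.085, 0.996, 0.0]
ft_force: [0.6, 0.5, -0.4]
gripper_width: 0.598
finger_force: 0.0
time: 5.43
eef_pos: [0.6073, -0.0353, 0.1662]
ee_rot: [0.001, 0.085, 0.996, 0.0]
ft_force: [-1.1, 0.3, 6.1]
gripper_width: 0.201
finger_force: 58.8
[[-0.985, 0.17, 0.002, 0.607], [0.17, 0.985, 0.0, -0.035], [-0.001, 0.001, -1.0, 0.166], [0.0, 0.0, 0.0, 1.0]]
```

```bash
python3 -m creep '[{"dp":[0,0,-1],"twist":[0,0,0]},{"dp":[0,0,-2.2],"twist":[0,0,0]},{"dp":[0,0,-3.6],"twist":[0,0,0]},{"dp":[0,0,-5],"twist":[0,0,0]},{"dp":[0,0,-7],"twist":[0,0,0]},{"dp":[0,0,-9.5],"twist":[0,0,0]},{"dp":[0,0,-12],"twist":[0,0,0]},{"dp":[0,0,-14],"twist":[0,0,0]},{"dp":[0,0,-15],"twist":[0,0,0]},{"dp":[0,0,-15],"twist":[0,0,0]}]' && python3 -m creep '[{"dp":[1,-1.5,0],"twist":[0,0,0]},{"dp":[2.8,-4,0],"twist":[0,0,0]},{"dp":[4.8,-6.8,0],"twist":[0,0,0]},{"dp":[6.8,-9.6,0],"twist":[0,0,0]},{"dp":[8.8,-12.4,0],"twist":[0,0,0]},{"dp":[10.8,-15.2,0],"twist":[0,0,0]},{"dp":[12.8,-18,0],"twist":[0,0,0]},{"dp":[14.3,-20.2,0],"twist":[0,0,0]},{"dp":[15.3,-21.4,0],"twist":[0,0,0]},{"dp":[15.3,-21.4,0],"twist":[0,0,0]}]'; python3 -m creep '[{"dp":[0,0,0],"twist":[0,0,0]},{"dp":[0,0,0],"twist":[0,0,0]},{"dp":[0,0,0],"twist":[0,0,0]}]';  python3 - <<'E'
from h import *
T=tool();f=shot('wrist','w3.png');print(np.round(T,3).tolist());np.savez('w3.npz',T=T,**f)
for q in ['rod_probe','probe_ring','probe_grip','fixture','guide_mouth']: print(q,[(np.round(m['position'],4).tolist(),round(m['score'],2)) for m in ctrl.mark_of(f,q)][:2])
g=shot('top','t3.png');s=shot('scene','s3.png');np.savez('t3.npz',**g);np.savez('s3.npz',**s)
for n,x in (('t',g),('s',s)):
  for q in ['rod_probe','probe_ring','guide_mouth']: print(n,q,[(np.round(m['position'],4).tolist(),round(m['score'],2)) for m in ctrl.mark_of(x,q)][:3])
E
```

```text
time: 6.27
eef_pos: [0.6079, -0.0357, 0.3184]
ee_rot: [0.003, 0.086, 0.996, 0.0]
ft_force: [-0.5, -0.3, -0.3]
gripper_width: 0.205
finger_force: 58.4
time: 7.1
eef_pos: [0.4162, -0.2225, 0.3145]
ee_rot: [-0.001, 0.088, 0.996, 0.0]
ft_force: [0.0, -0.1, -0.7]
gripper_width: 0.202
finger_force: 58.5
time: 7.35
eef_pos: [0.4208, -0.2183, 0.315]
ee_rot: [-0.0, 0.084, 0.996, -0.0]
ft_force: [0.4, 0.2, -1.0]
gripper_width: 0.206
finger_force: 58.5
[[-0.986, 0.167, -0.0, 0.421], [0.167, 0.986, -0.0, -0.218], [0.0, -0.0, -1.0, 0.315], [0.0, 0.0, 0.0, 1.0]]
rod_probe [([0.5279, 0.0619, 0.0244], 0.79), ([0.4227, -0.2185, 0.1932], 0.64)]
probe_ring [([0.4204, -0.2213, 0.2578], 0.57), ([0.4255, -0.2182, 0.3054], 0.37)]
probe_grip [([0.4223, -0.2158, 0.3008], 0.82), ([0.6773, 0.1121, 0.0067], 0.56)]
fixture [([0.4072, -0.321, 0.001], 0.56)]
guide_mouth [([0.4083, -0.3192, 0.0877], 0.66)]
t rod_probe [([0.5283, 0.0652, 0.0235], 0.73), ([0.6051, -0.1576, 0.0247], 0.71), ([0.5959, 0.1973, 0.0223], 0.6)]
t probe_ring [([0.6475, -0.202, 0.0166], 0.65), ([0.6367, 0.1497, 0.0198], 0.58), ([0.4875, 0.0153, 0.0137], 0.46)]
t guide_mouth [([0.6206, 0.0107, -0.0006], 0.74)]
s rod_probe [([0.6096, -0.1561, 0.021], 0.59), ([0.4209, -0.217, 0.1975], 0.56)]
s probe_ring [([0.4854, 0.016, 0.0145], 0.88), ([0.4214, -0.2205, 0.2567], 0.71), ([0.645, -0.2074, 0.0153], 0.59)]
s guide_mouth [([0.412, -0.3218, 0.0809], 0.86)]
```

View pics/w3.png

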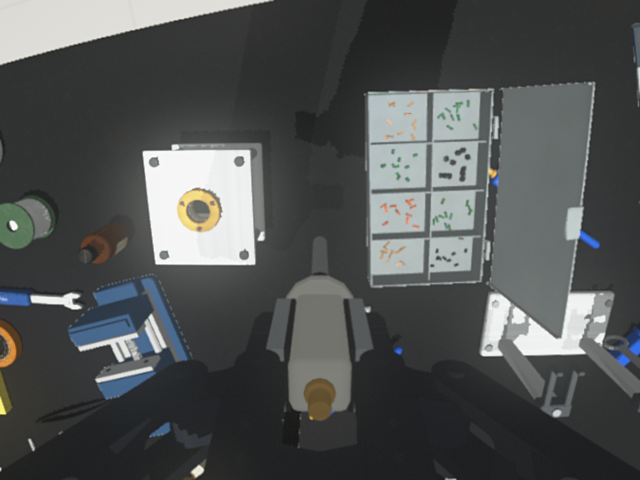

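The view shows the brass bush at about (199,210), and the held probe upright with its rod tip at about (320,240) and its stub at (319,400). I'll compute precise positions from this.

```bash
cat > bush.py <<'E'
from h import *
from scipy.optimize import least_squares
def bush(f,T,guess,r=40):
    hsv=cv2.cvtColor(np.ascontiguousarray(f['color']),cv2.COLOR_RGB2HSV)
    m=((hsv[...,0]>10)&(hsv[...,0]<32)&(hsv[...,1]>110)&(hsv[...,2]>60)).astype(np.uint8)
    c=proj(f,[guess],T)[0]; yy,xx=np.mgrid[:480,:640]; m[(xx-c[0])**2+(yy-c[1])**2>r*r]=0
    n,l,st,_=cv2.connectedComponentsWithStats(m); i=1+np.argmax(st[1:,4]); v,u=np.nonzero(l==i)
    obs=np.array([u.min(),u.max(),v.min(),v.max()],float)
    a=np.linspace(0,2*np.pi,200); ci=np.c_[np.cos(a),np.sin(a),0*a]*.019
    def res(p):
        P=proj(f,np.r_[ci+[*p,.086],ci+[*p,.078]],T); return np.r_[P.min(0)[0],P.max(0)[0],P.min(0)[1],P.max(0)[1]]-obs
    s=least_squares(res,guess[:2],diff_step=1e-4); return s.x,np.round(s.fun,1),obs
E
python3 - <<'E'
from bush import *
z=np.load('w3.npz');f={k:z[k] for k in z.files};T=f.pop('T')
for n in ['w3','t3','s3']:
    z=np.load(n+'.npz');g={k:z[k] for k in z.files};TT=g.pop('T',None)
    print(n,bush(g,TT,[.41,-.321,.086],40 if n=='w3' else 18))
print('circle proj pts',proj(f,[[.421,-.218,.194],[.421,-.218,.332],[.421,-.218,.341]],T))
print('tip',atz(f,[(320,241)],.194,T),'stub',atz(f,[(319,408)],.341,T))
im=cv2.imread('pics/w3.png');c1=cv2.resize(im[225:285,290:350],(480,480),interpolation=2);c2=cv2.resize(im[180:240,170:230],(480,480),interpolation=2)
cv2.imwrite('pics/w3c.png',cv2.resize(np.hstack([c1,c2]),(800,400)))
E
```

```text
w3 (array([ 0.41001134, -0.32087503]), array([-3.4,  3.4, -2.8,  3. ]), array([178., 218., 190., 230.]))Traceback (most recent call last):
  File "<stdin>", line 5, in <module>
  File "bush.py", line 7, in bush
    n,l,st,_=cv2.connectedComponentsWithStats(m); i=1+np.argmax(st[1:,4]); v,u=np.nonzero(l==i)
                                                      ~~~~~~~~~^^^^^^^^^^
    return _wrapfunc(a, 'argmax', axis=axis, out=out, **kwds)
    return bound(*args, **kwds)
ValueError: attempt to get argmax of an empty sequence
```

Run:
```python
from bush import *
z=np.load('w3.npz');f={k:z[k] for k in z.files};T=f.pop('T')
print('pred',proj(f,[[.421,-.218,.194],[.421,-.218,.332],[.421,-.218,.341]],T))
print('tip',atz(f,[(320,241)],.194,T),'stub',atz(f,[(319,408)],.341,T))
im=cv2.imread('pics/w3.png');c1=cv2.resize(im[225:285,290:350],(480,480),interpolation=2);c2=cv2.resize(im[180:240,170:230],(480,480),interpolation=2)
cv2.imwrite('pics/w3c.png',cv2.resize(np.hstack([c1,c2]),(800,400)))
```

```text
pred [[320.04390119 243.37676588]
 [321.06194764 393.06291815]
 [321.20721896 414.6502307 ]]
tip [[ 0.41955308 -0.21778238  0.194     ]] stub [[ 0.4187851  -0.21821121  0.341     ]]
```

View pics/w3c.png

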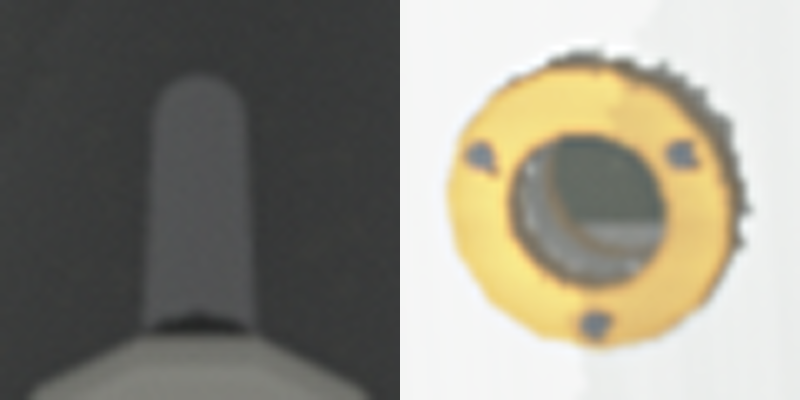

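The tip disc is centred at about (319.5,241.7) and the bush face at about (198.1,210.8).

Run:
```python
from h import *
z=np.load('w3.npz');f={k:z[k] for k in z.files};T=f.pop('T')
b=atz(f,[(198.1,210.8)],.086,T)[0];t=atz(f,[(319.5,241.7)],.194,T)[0];T=tool()
d=b-t;d[2]=0;print(b,t,T[:3,:3].T@d*100,T)
```

```text
[ 0.40976675 -0.31975168  0.086     ] [ 0.41992854 -0.21814301  0.194     ] [-7.29536941e-01 -1.01854608e+01 -2.11262805e-03] [[-9.85384302e-01  1.70346029e-01  8.69059662e-05  4.19432293e-01]
 [ 1.70346043e-01  9.85384283e-01  1.99226703e-04 -2.20037389e-01]
 [-5.16982957e-05  2.11118953e-04 -9.99999976e-01  3.15258070e-01]
 [ 0.00000000e+00  0.00000000e+00  0.00000000e+00  1.00000000e+00]]
```

```bash
python3 -m creep '[{"dp":[-0.1,-1.2,0],"twist":[0,0,0]},{"dp":[-0.3,-3.5,0],"twist":[0,0,0]},{"dp":[-0.4,-6,0],"twist":[0,0,0]},{"dp":[-0.6,-8.3,0],"twist":[0,0,0]},{"dp":[-0.7,-9.7,0],"twist":[0,0,0]},{"dp":[-0.7,-10.2,0],"twist":[0,0,0]},{"dp":[-0.7,-10.2,0],"twist":[0,0,0]}]' && python3 -m creep '[{"dp":[0,0,1],"twist":[0,0,0]},{"dp":[0,0,3],"twist":[0,0,0]},{"dp":[0,0,5],"twist":[0,0,0]},{"dp":[0,0,7],"twist":[0,0,0]},{"dp":[0,0,8.4],"twist":[0,0,0]},{"dp":[0,0,9],"twist":[0,0,0]},{"dp":[0,0,9],"twist":[0,0,0]},{"dp":[0,0,9],"twist":[0,0,0]},{"dp":[0,0,9],"twist":[0,0,0]},{"dp":[0,0,9],"twist":[0,0,0]}]';  python3 - <<'E'
from h import *
T=tool();f=shot('wrist');np.savez('w4.npz',T=T,**f)
g=shot('scene');np.savez('s4.npz',**g);t=shot('top');np.savez('t4.npz',**t)
P=[[.4098,-.3198,.086]]
def crop(f,c,h,T=None):
    u,v=proj(f,c,T)[0].astype(int);print(u-h,v-h);return cv2.resize(f['color'][v-h:v+h,u-h:u+h,::-1],(400,400),interpolation=2)
cv2.imwrite('pics/w4.png',np.hstack([crop(f,P,40,T),crop(g,P,25)]))
print(np.round(T,4).tolist(),proj(f,P,T),proj(g,P))
E
```

```text
time: 8.63
eef_pos: [0.4084, -0.3228, 0.3152]
ee_rot: [-0.0, 0.087, 0.996, -0.0]
ft_force: [0.6, 0.9, -0.5]
gripper_width: 0.207
finger_force: 58.7
time: 9.47
eef_pos: [0.4097, -0.322, 0.2263]
ee_rot: [0.001, 0.085, 0.996, -0.0]
ft_force: [0.4, -0.6, -0.9]
gripper_width: 0.205
finger_force: 58.7
282 192
381 210
[[-0.9855, 0.1699, 0.002, 0.4097], [0.1699, 0.9855, -0.0006, -0.322], [-0.0021, -0.0003, -1.0, 0.2263], [0.0, 0.0, 0.0, 1.0]] [[322.87684321 232.91524172]] [[406.41517357 235.7973214 ]]
```

View pics/w4.png

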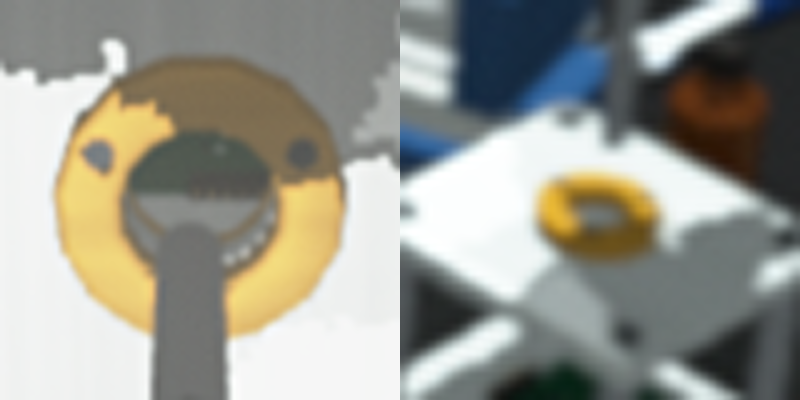

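The left crop puts the bore centre at about (321.7,232.2) and the tip disc centre at about (319.6,241.6). In the scene crop the tip end is at about (407.5,227.4).

```bash
python3 - <<'E'
from h import *
z=np.load('w4.npz');f={k:z[k] for k in z.files};T=f.pop('T');z=np.load('s4.npz');g={k:z[k] for k in z.files}
b=atz(f,[(321.7,232.2)],.086,T)[0]
for h in(.103,.105,.107):
    t=atz(f,[(319.6,241.6)],h,T)[0];print(t,proj(g,t),T[:3,:3].T@(b-t)*100)
print('bore',b,'scene bore',proj(g,b), 'scene bore center world',atz(g,[(381+200/8-.4,210+212/8-.4)],.086))
print('scene ray tip z=.105',atz(g,[(407.5,227.4)],.105))
E
python3 -m creep '[{"dp":[0,0,0],"twist":[0,0,0]}]';python3 - <<'E'
from h import *
print(tool())
E
```

```text
[ 0.40976887 -0.32190598  0.103     ] [[407.72718063 229.15627011]] [0.08322531 0.13428334 1.69979253]
[ 0.40914059 -0.32180008  0.105     ] [[408.04225211 228.53253888]] [0.01993274 0.13457329 1.89992625]
[ 0.40851231 -0.32169418  0.107     ] [[408.35826082 227.90695215]] [-0.04335983  0.13486323  2.10005997]
bore [ 0.40921134 -0.32045186  0.086     ] scene bore [[406.7897822  235.76651637]] scene bore center world [[ 0.4105851  -0.31756266  0.086     ]]
scene ray tip z=.105 [[ 0.41249051 -0.32503994  0.105     ]]
time: 9.7
eef_pos: [0.4092, -0.3218, 0.2257]
ee_rot: [0.0, 0.085, 0.996, -0.0]
ft_force: [-0.1, -0.1, -0.6]
gripper_width: 0.199
finger_force: 58.7
[[-9.85398022e-01  1.70264610e-01  8.37667584e-04  4.09202917e-01]
 [ 1.70264597e-01  9.85398376e-01 -8.71573016e-05 -3.21836371e-01]
 [-8.40276081e-04  5.67405008e-05 -9.99999645e-01  2.25652083e-01]
 [ 0.00000000e+00  0.00000000e+00  0.00000000e+00  1.00000000e+00]]
```

```bash
python3 -m creep '[{"dp":[0,0.1,0.3],"twist":[0,0,0]},{"dp":[0,0.1,0.8],"twist":[0,0,0]},{"dp":[0,0.1,1.2],"twist":[0,0,0]},{"dp":[0,0.1,1.3],"twist":[0,0,0]},{"dp":[0,0.1,1.3],"twist":[0,0,0]},{"dp":[0,0.1,1.3],"twist":[0,0,0]},{"dp":[0,0.1,1.3],"twist":[0,0,0]}]';  python3 - <<'E'
from h import *
T=tool();f=shot('wrist');np.savez('w5.npz',T=T,**f)
c=f['color'][195:275,282:362,::-1];cv2.imwrite('pics/w5.png',cv2.resize(c,(560,560),interpolation=2));print(np.round(T,4).tolist())
E
```

```text
time: 10.28
eef_pos: [0.4092, -0.3209, 0.2123]
ee_rot: [0.0, 0.086, 0.996, -0.0]
ft_force: [0.4, 0.1, -0.9]
gripper_width: 0.207
finger_force: 58.7
[[-0.9854, 0.1704, 0.0001, 0.4092], [0.1704, 0.9854, -0.0001, -0.3209], [-0.0001, -0.0001, -1.0, 0.2123], [0.0, 0.0, 0.0, 1.0]]
```

View pics/w5.png

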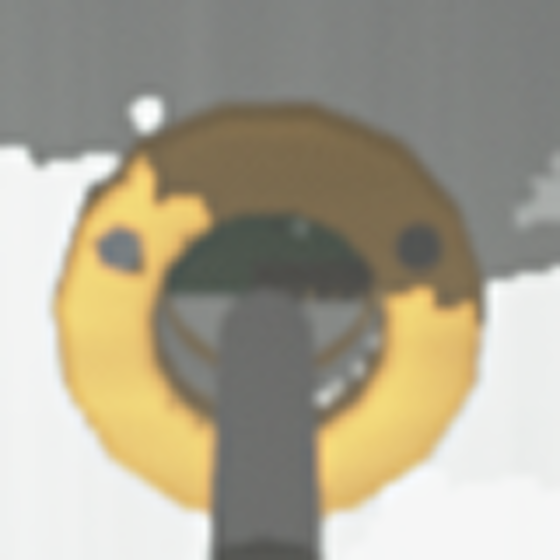

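The rod tip is centred over the bore to within about 0.5 mm: tip column 266 against bore 269 in the 7x crop, with rows agreeing once parallax is allowed for. I'll lower it slowly.

```bash
python3 -m creep '[{"dp":[0,0,0.2],"twist":[0,0,0]},{"dp":[0,0,0.6],"twist":[0,0,0]},{"dp":[0,0,1],"twist":[0,0,0]},{"dp":[0,0,1.5],"twist":[0,0,0]},{"dp":[0,0,2],"twist":[0,0,0]},{"dp":[0,0,2.5],"twist":[0,0,0]},{"dp":[0,0,3],"twist":[0,0,0]},{"dp":[0,0,3.4],"twist":[0,0,0]},{"dp":[0,0,3.5],"twist":[0,0,0]},{"dp":[0,0,3.5],"twist":[0,0,0]}]' && python3 -m creep '[{"dp":[0,0,0.2],"twist":[0,0,0]},{"dp":[0,0,0.6],"twist":[0,0,0]},{"dp":[0,0,1],"twist":[0,0,0]},{"dp":[0,0,1.5],"twist":[0,0,0]},{"dp":[0,0,2],"twist":[0,0,0]},{"dp":[0,0,2.5],"twist":[0,0,0]},{"dp":[0,0,2.9],"twist":[0,0,0]},{"dp":[0,0,3.1],"twist":[0,0,0]},{"dp":[0,0,3.2],"twist":[0,0,0]},{"dp":[0,0,3.2],"twist":[0,0,0]}]'; python3 -m creep '[{"dp":[0,0,0],"twist":[0,0,0]},{"dp":[0,0,0],"twist":[0,0,0]},{"dp":[0,0,0],"twist":[0,0,0]},{"dp":[0,0,0],"twist":[0,0,0]},{"dp":[0,0,0],"twist":[0,0,0]}]'
python3 - <<'E'
from h import *
T=tool();f=shot('wrist');g=shot('scene')
print(np.round(T,4).tolist())
for n,x in(('w',f),('s',g)):
  for q in ['probe_ring','guide_mouth','probe_grip']: print(n,q,[(np.round(m['position'],4).tolist(),round(m['score'],2)) for m in ctrl.mark_of(x,q)][:3])
c=cv2.resize(f['color'][190:270,282:362,::-1],(400,400),interpolation=2);d=cv2.resize(g['color'][200:250,381:431,::-1],(400,400),interpolation=2)
cv2.imwrite('pics/w6.png',np.hstack([c,d])); p=[[.4092,-.3205,z] for z in(.086,.109,.114)];print(proj(g,p))
E
```

```text
time: 11.17
eef_pos: [0.4089, -0.3206, 0.1768]
ee_rot: [-0.0, 0.086, 0.996, 0.0]
ft_force: [-0.3, 0.1, -0.7]
gripper_width: 0.203
finger_force: 58.7
time: 12.0
eef_pos: [0.4091, -0.3207, 0.145]
ee_rot: [-0.0, 0.086, 0.996, 0.0]
ft_force: [-0.6, 0.3, -1.0]
gripper_width: 0.2
finger_force: 58.7
time: 12.42
eef_pos: [0.4093, -0.3207, 0.1454]
ee_rot: [0.0, 0.085, 0.996, 0.0]
ft_force: [-0.3, 0.9, 0.6]
gripper_width: 0.199
finger_force: 58.7
[[-0.9854, 0.1702, 0.0003, 0.4093], [0.1702, 0.9854, 0.0, -0.3207], [-0.0003, 0.0001, -1.0, 0.1454], [0.0, 0.0, 0.0, 1.0]]
w probe_ring [([0.4109, -0.3239, 0.0877], 0.8), ([0.4094, -0.3211, -0.0038], 0.28)]
w guide_mouth [([0.412, -0.318, 0.086], 0.56)]
w probe_grip [([0.4105, -0.3191, 0.1357], 0.87), ([0.4356, -0.444, 0.0003], 0.45)]
s probe_ring [([0.4845, 0.0139, 0.0139], 0.78), ([0.4113, -0.3198, 0.0848], 0.64), ([0.6438, -0.2099, 0.0164], 0.52)]
s guide_mouth [([0.4065, -0.3185, 0.0804], 0.85)]
s probe_grip [([0.4506, -0.0263, 0.01], 0.75), ([0.4127, -0.3172, 0.1408], 0.43)]
[[406.80517329 235.75912794]
 [407.91306851 227.27784637]
 [408.15766395 225.40538154]]
```

View pics/w6.png

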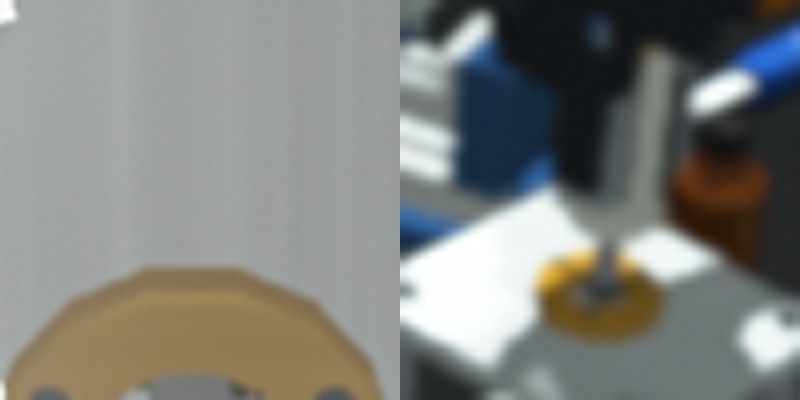

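The scene crop shows the rod centred in the bush with the black ring at bush level (about (605,290)). The arm is still and the forces are at noise level, so I'm handing in.

```bash
python3 -c "
from workcell import ctrl
print(ctrl.finish_job())"
```

```text
the job is handed in; nothing more can be done
None
```

I handed the job in at about 12.5 s of the 58 s, with the gripper holding the rod probe upright and still in the guide bore; the measurements put the depth ring level with the bush top and the rod within about 1 mm of centre, with no sign of contact, but the job gave no verdict back.

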